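Slide a funnel board out over a beaker and hold it from tipping

ROBOT

A 6-joint arm with a two-finger parallel gripper is mounted at the origin on a cart in front of the work surface, level with it; the furniture and walls round the work are solid. World frame = base frame: x ahead of the robot, y to its left, z up, the work surface at z = 0. Lengths are in m, angles in rad, forces in N, time in s.
With the tool pointing down it reaches from about 0.25 to 0.725 m from the base axis. Payload 4 kg.
Tool frame: the origin (TCP) lies at the very end of the fingers, on their centre line; the grasp point (between the pads) lies 19 mm behind it; z points along the fingers, y is the line along which they close (so a half turn about z gives the same grasp; the last joint's range is limited). The gripper opens to 85 mm and grips with 20 to 120 N. Pads are 22 mm wide; open, the fingers measure 114 mm over their backs; the gripper's body (76 mm by 85 mm) begins 54 mm behind the grasp point. The pads swing forward as they close: fully open they stand 13 mm farther back than shut.
Start: joints at [-1.128, 0.241, 0.005, 1.335, 0, 1.571], TCP at [0.214, -0.452, 0.231] pointing down, gripper open.
Joint ranges: [-2.72, 2.72], [-1.05, 1.87], [-1.09, 1.28], [-1.99, 2.15], [-1.42, 1.44], [-3.14, 3.14]. Speed limits (rad/s): [2.79, 2.79, 3.14, 3.14, 3.14, 3.14].

INTERFACE

Orientations are given as a unit quaternion [x, y, z, w].
In Python, from workcell import telemetry, vision, workorder gives the robot as it stands.
- The arm moves only by the shell command python3 -m inch 'ROWS'. ROWS is JSON, a list of rows, each a list of 3 entries, a list of its own where there are three numbers: the turn, a rotation vector about the tool's x, y, z scaled (see below), then the shift along the tool's x, y, z scaled (see below), then the closure, from -1 (fully open) to 1 (shut). A call has 1 to 10 rows; each row shifts and turns the commanded pose from where the row before left it, along the tool's axes as they then stand; what a row does not reach is not made up. The controller multiplies each number of a shift by 0.3 m and each number of a turn by 360 degrees. A row lasts 1/12 s, in which the tool goes at most 41.7 mm and 7.16 degrees, less where a joint would pass 70% of its speed; a pose out of reach is approached as far as the arm can. A call with a number of a shift or a turn outside -1 to 1 is refused whole. A call with a gripper value outside its range is refused whole. The fingers move at their own pace and stop on an object; the grip force is fixed at half the most. Time passes only in rows, so rows that do not move let the fingers close. It gives the time, the measured TCP pose, the force, the opening and the grip force at its end, in the units of the state.
- telemetry.get_obs(): the state, without advancing time (a new reading comes with each control period).
- vision.camera(name): name is "side" or "top"; returns a dict with "img" (400x640x3 uint8, red, green, blue), "fov_y" (degrees; the focal length in pixels is half the picture's height over the tangent of half this angle, whatever the lens; pixels are square), "cx", "cy" (the principal point, pixels), "D" ([k1, k2, p1, p2, k3] as OpenCV has them; the pictures are not rectified), "pose" (4x4, takes a point from camera to world coordinates). Camera axes: x right, y up, looking along -z (the intrinsics and any distortion apply to the point x, -y, -z); pixel columns grow to the right and rows downward; lengths in m; the calibration is good to about 2 mm. A picture is of the moment at which its call begins. There is no depth.
- workorder.job_done(): hands the job in; it is judged then, once.
The state is a dict: "clock": time; "joint_pos": joint angles; "joint_vel": joint speeds; "tau": joint torques, N m; "eef_pos": TCP position; "tool_rot": TCP orientation; "ft_force": force on the tool from outside, world axes, zero at the start; "ft_torque": the same for the moment, N m; "grip_width": finger opening in m; "grasp_force": force on a finger pad.
Only numpy, scipy, OpenCV 4.12 (cv2) and the standard library are available. Lean on these libraries where they do the work, as an engineer would, in place of code of your own. Each camera call takes 0.05 s, during which the arm holds its last target. There are 200 camera calls.

TASK

Lift the green funnel board off the bench, set it down flat, straight along and centred on the narrow metal riser with its holed end towards the beaker, and let go. Then take it by its black-banded end and slide it outward along the riser, always resting on it, until the holed end is level with the red pointer and the hole is over the beaker. It would now tip, so finish while still holding it level on the riser by the black-banded end, and leave the beaker and everything else where they stand.

Things in the scene. Friction and masses are not known exactly. Their poses are not given: they have to be found in the camera images.
- board: green plastic board, 300 long (x) x 60 wide (y) x 14 thick (z) mm, 0.2 to 0.45 kg, starts flat on the bench. Origin at the centre of its underside; +x points to the holed end (38 mm through hole, 105 mm from the origin); a black band covers the last 50 mm of the -x end. Centre of mass within 10 mm of its middle.
- board_end (a point): middle of the end face of the board at the holed end: 150 mm along the board's +x from its origin, 7 mm above its underside
- board_hole (a point): centre of the hole in the board, 105 mm along the board's +x from its origin, 7 mm above its underside
- riser: fixed narrow metal riser. Origin on the bench under its centre; x points outward, the way the board slides (to the beaker), z up. Flat top bar 130 (x) x 40 (y) x 14 thick mm, upper face 100 mm above the bench; narrower than the board, so fingers reach down past it on both sides. Below: two 26 mm square columns, base plate 170x90x10 mm.
- pointer: fixed marker post on the riser's -y side, 75 mm from the riser's centre line: foot of radius 22 mm, steel rod to 128 mm, red blade. Origin on the bench under the rod, axes parallel to the riser's. The blade, 6 mm thick along x, is centred on the plane x = 0, 105 to 121 mm above the bench; the end face of the board is to come into this plane.
- pointer_tip (a point): tip of the red blade nearest the board's path: 33 mm along the pointer's +y from its origin, 111 mm above the bench; it stays 12 mm clear of a board that lies centred on the riser
- beaker: small clear glass beaker, 50 mm across, 66 mm high, loose on the bench under the final place of the hole: 45 mm inward (riser's -x) of the pointer, on the riser's centre line. Origin at the centre of its underside.
- flask_a: loose conical glass flask with dark contents, 92 mm across, 148 high, a bystander; origin at the centre of its underside
- brown_bottle: loose brown bottle with red cap, 88 mm across, 215 high, a bystander at the back; origin at the centre of its underside
- wash_bottle: loose white plastic wash bottle with red cap, 101x68x194 mm, a bystander at the left; origin at the centre of its underside
- petri_dish: loose petri dish, 74 mm across, 14 high, a bystander; origin at the centre of its underside
- dropper: loose brown dropper bottle with a red bulb, 37 mm across, 108 high, a bystander on the right; origin at the centre of its underside
There are look-alikes about, which are no part of the job. Leave any pink look-alike of the pointer alone.

How it is judged:
On the way, in this order (a step that is already met when the one before it is completed fails the run):
1. the board lies flat, straight and centred (middle within 35 mm of the riser's) on the riser, let go (x of board in the frame of riser between -0.035 and 0.035 m and y of board in the frame of riser between -0.014 and 0.014 m and angle between the x axis of board and the x axis of riser, either way round below 0.09 rad and angle between board's own z axis and vertical below 0.05 rad and z of board in the frame of riser between 0.096 and 0.106 m and x of board_end in the frame of riser above 0.1 m and contact force between board and riser above 0.5 N and contact force between board and the fingers below 0.1 N), for 0.2 s.
2. on its way outward (middle 45 to 80 mm past the riser's centre) the board is held by the banded end and rests level on the riser (x of board in the frame of riser between 0.045 and 0.08 m and y of board in the frame of riser between -0.014 and 0.014 m and angle between the x axis of board and the x axis of riser, either way round below 0.09 rad and angle between board's own z axis and vertical below 0.05 rad and z of board in the frame of riser between 0.096 and 0.106 m and contact force between board and riser above 0.2 N and contact force between board and the fingers above 0.5 N and x of the grasp point in the frame of board below -0.06 m), for 0.05 s.
At the end, for the whole second after the job is handed in: Holed end within 10 mm of the pointer's plane, hole within 25 mm of the beaker's axis; board still, level (0.05 rad), along the riser (14 mm, 0.09 rad), pressing on it (over 0.5 N) and gripped or held down by the fingers (over 0.5 N) on the banded side, 60 mm or more from its middle (x of board_end in the frame of pointer between -0.01 and 0.01 m and y of board in the frame of riser between -0.014 and 0.014 m and angle between the x axis of board and the x axis of riser, either way round below 0.09 rad and angle between board's own z axis and vertical below 0.05 rad and z of board in the frame of riser between 0.096 and 0.106 m and horizontal distance between board_hole and beaker below 0.025 m and contact force between board and riser above 0.5 N and contact force between board and the fingers above 0.5 N and x of the grasp point in the frame of board below -0.06 m and linear speed of board below 0.02 m/s); the arm keeps its last pose, push and grip.
It fails at once if the board is tipped by more than 0.4 rad (angle between board's own z axis and vertical above 0.4 rad).
It fails at once if the beaker is moved more than 10 mm (distance of beaker from where it was at the start of the episode above 0.01 m).
It fails at once if a bystander (flask, brown bottle, wash bottle, petri dish, dropper) is moved more than 20 mm (distance of any of flask_a, brown_bottle, wash_bottle, petri_dish, dropper from where it was at the start of the episode above 0.02 m).
It also fails if it takes over 48 s, if anything falls off the work surface, if the arm or the gripper's body presses on something with over 40 N, if the wrist force passes 120 N, or if a joint passes its speed limit or range.

## Working session

There is one attempt and no reset: what is moved stays moved. The work goes in short steps, Python scripts to look and compute and a shell command to move; the robot and the scene stay as the last step left them, time stands still between calls to the robot, and variables do not carry over. Pictures are saved under pics/ and viewed, at most 10 in all, crops included, and the job is handed in when it is done.

```bash
mkdir -p pics; ls; python3 - <<'E'
from workcell import telemetry, vision
import cv2,json,numpy as np
o=telemetry.get_obs(); print({k:np.round(v,3).tolist() for k,v in o.items()})
for n in("top","side"):
    c=vision.camera(n); cv2.imwrite(f"pics/{n}0.png",c["img"][:,:,::-1])
    print(n,c["fov_y"],c["cx"],c["cy"],c["D"],np.round(c["pose"],4).tolist())
E
```

```text
pics
{'clock': 0.0, 'joint_pos': [-1.128, 0.241, 0.004, 1.335, 0.0, 1.571], 'joint_vel': [-0.001, 0.001, -0.001, 0.001, 0.001, 0.001], 'tau': [0.001, -37.232, 25.241, 0.017, 0.0, 0.0], 'eef_pos': [0.214, -0.451, 0.23], 'tool_rot': [0.976, 0.22, -0.0, -0.001], 'ft_force': [0.474, -0.033, -0.135], 'ft_torque': [-0.038, 0.015, 0.032], 'grasp_force': 0.0, 'grip_width': 0.086}
top 52.88903757305469 316.66821656991186 198.78668748163918 [0.03118694 0.         0.         0.         0.        ] [[0.0033, 0.9865, -0.1639, 0.3171], [-1.0, 0.0028, -0.0028, 0.031], [-0.0023, 0.1639, 0.9865, 1.4997], [0.0, 0.0, 0.0, 1.0]]
side 45.78225844855806 318.30921411880905 198.26658401540104 [-0.14552142  0.          0.          0.          0.        ] [[-0.5801, 0.4324, -0.6904, -0.547], [-0.8144, -0.29, 0.5027, 0.8359], [0.0172, 0.8538, 0.5203, 0.9385], [0.0, 0.0, 0.0, 1.0]]
```

View pics/top0.png

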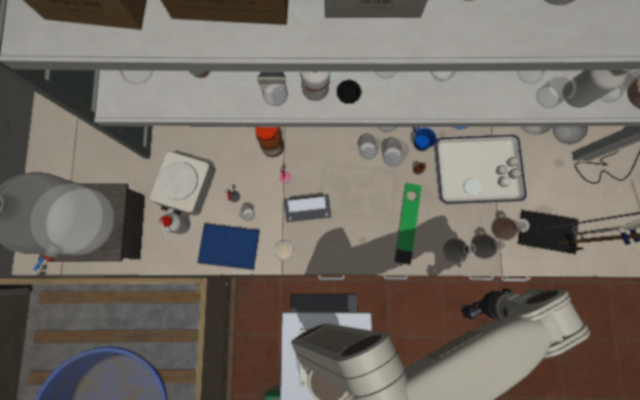

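View pics/side0.png

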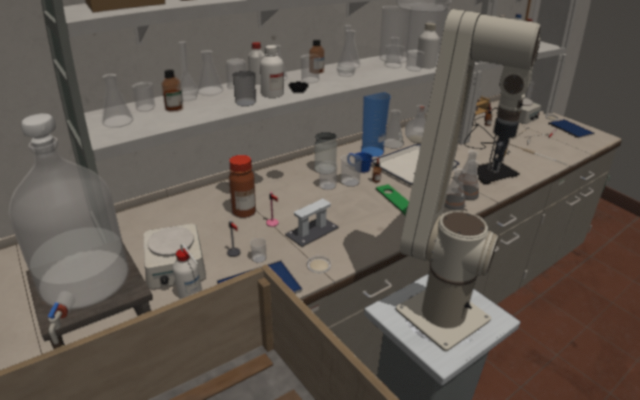

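The top view shows the board at about (409,223): the hole is at the far end (411,193) and the band at (403,257). The riser is at (307,207) with its white bar, and the beaker is at (247,212). There are two pointer candidates. The one at (232,193) has a dark foot and sits beside the beaker. The one at (285,175) is pink, so I'll leave it alone. Green/board look-alikes: the green bit at (272,396) on the cart, the blue pad (229,246) and the tray (480,168). I choose the board at (409,223).

```bash
cat > h.py <<'E'
import numpy as np,cv2
from workcell import telemetry,vision
def cam(n):
    c=vision.camera(n); h=c["img"].shape[0]; f=h/2/np.tan(np.radians(c["fov_y"])/2)
    c["K"]=np.array([[f,0,c["cx"]],[0,f,c["cy"]],[0,0,1.]]); c["D"]=np.array(c["D"],float); c["pose"]=np.array(c["pose"]); return c
def ray(c,uv):
    p=cv2.undistortPoints(np.array(uv,float).reshape(-1,1,2),c["K"],c["D"]).reshape(-1,2)
    return np.c_[p[:,0],-p[:,1],-np.ones(len(p))]@c["pose"][:3,:3].T
def on(c,uv,z):
    d=ray(c,uv); o=c["pose"][:3,3]; return (o+d*((z-o[2])/d[:,2])[:,None])
def proj(c,P):
    q=(np.atleast_2d(P)-c["pose"][:3,3])@c["pose"][:3,:3]
    return cv2.projectPoints(q*[1,-1,-1],np.zeros(3),np.zeros(3),c["K"],c["D"])[0].reshape(-1,2)
def green(c):
    h=cv2.cvtColor(c["img"],cv2.COLOR_RGB2HSV); m=cv2.inRange(h,(45,110,50),(80,255,255))
    m[:,:300*0]=0; n,l,s,ce=cv2.connectedComponentsWithStats(m)
    s[np.arange(n)[ce[:,1]>285],4]=0; s[0,4]=0
    return (l==s[:,4].argmax()).astype(np.uint8)
def rect(c,m,z):
    k=cv2.findContours(m,cv2.RETR_EXTERNAL,cv2.CHAIN_APPROX_NONE)[0]; k=max(k,key=cv2.contourArea)
    return cv2.minAreaRect((on(c,k.reshape(-1,2),z)[:,:2]*1000).astype(np.float32))
E
python3 - <<'E'
from h import *
c=cam("top"); g=green(c); print("board green",rect(c,g,.014))
im=c["img"]
cv2.imwrite("pics/c1.png",cv2.resize(im[155:275,205:435],None,fx=3.4,fy=3.4,interpolation=cv2.INTER_CUBIC)[:,:,::-1])
s=cam("side")["img"]
cv2.imwrite("pics/c2.png",cv2.resize(s[170:290,210:420],None,fx=3.8,fy=3.8,interpolation=cv2.INTER_CUBIC)[:,:,::-1])
E
```

```text
board green ((497.4420166015625, -306.5787353515625), (56.875282287597656, 248.28005981445312), 80.0062255859375)
```

View pics/c1.png

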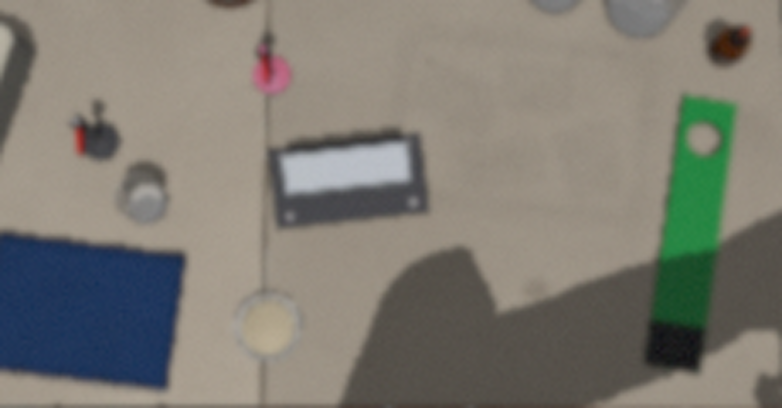

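View pics/c2.png

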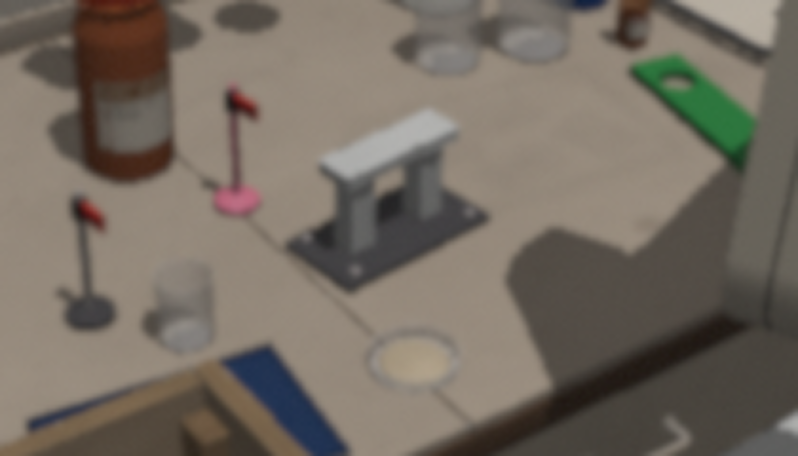

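The close crop confirms the choice: the board is green, with its hole at crop (703,139) and its band at (675,345). The real pointer is at crop (100,138), with its blade at (80,137). The beaker is at (147,195), the riser bar at (345,167), and the pink decoy at (270,73). The petri dish is at (268,323). Next I'll measure these exactly.

```bash
python3 - <<'E'
from h import *
c=cam("top"); im=c["img"].astype(int)
m=np.zeros(im.shape[:2],np.uint8); b=im[185:225,280:335]
m[185:225,280:335]=((b[:,:,2]>=b[:,:,0]-2)&(b.sum(2)>480))
print("bar",m.sum(),rect(c,cv2.morphologyEx(m,cv2.MORPH_OPEN,np.ones((3,3))),.1))
d=np.zeros_like(m); d[185:230,275:340]=b2=(im[185:230,275:340].sum(2)<290)
print("base+bar",rect(c,cv2.morphologyEx(d,cv2.MORPH_OPEN,np.ones((3,3))),.01))
def px(x,y,f=3.4,ox=205,oy=155): return ((x+.5)/f-.5+ox,(y+.5)/f-.5+oy)
print("bar corners",on(c,[px(*p) for p in [(278,155),(408,138),(413,182),(286,196)]],.1).round(3)[:,:2].tolist())
print("ptr foot",on(c,[px(101,139)],.004).round(3), "blade tip",on(c,[px(80,153),px(78,125)],.113).round(3).tolist())
print("beaker rim/base",on(c,[px(147,180)],.066).round(3),on(c,[px(147,208)],.0).round(3))
s=cam("side"); q=lambda x,y:px(x,y,3.8,210,170)
print("side: foot",on(s,[q(90,313)],.003).round(3),"beaker base",on(s,[q(187,334)],0).round(3),"tip",on(s,[q(101,220)],.113).round(3))
print("side bar corners",on(s,[q(322,160),q(432,108),q(458,128),q(340,180)],.1).round(3)[:,:2].tolist())
# board: ends
h=cv2.cvtColor(c["img"],cv2.COLOR_RGB2HSV)
g=green(c); k=(im.sum(2)<110).astype(np.uint8); k[:250]=0;k[264:]=0;k[:,:390]=0;k[:,415:]=0
print("band",k.sum()); print("board", rect(c,cv2.morphologyEx(g|k,cv2.MORPH_CLOSE,np.ones((5,5))),.014))
print("petri",on(c,[px(268,323)],.01).round(3))
E
```

```text
bar 359 ((530.7057495117188, 70.99408721923828), (35.42522048950195, 125.46215057373047), 6.569694995880127)
base+bar ((525.3690795898438, 71.36343383789062), (80.68170928955078, 171.7064971923828), 1.5481489896774292)
bar corners [[0.544, 0.142], [0.562, 0.007], [0.516, 0.002], [0.501, 0.133]]
ptr foot [[0.577 0.346 0.004]] blade tip [[0.544, 0.344, 0.113], [0.573, 0.347, 0.113]]
beaker rim/base [[0.522 0.283 0.066]] [[0.501 0.293 0.   ]]
side: foot [[0.577 0.35  0.003]] beaker base [[0.51  0.294 0.   ]] tip [[0.548 0.345 0.113]]
side bar corners [[0.54, 0.139], [0.557, 0.011], [0.517, 0.012], [0.506, 0.143]]
band 169
board ((475.6531982421875, -302.7392272949219), (56.875282287597656, 292.529052734375), 80.0062255859375)
petri [[0.375 0.157 0.01 ]]
```

```bash
python3 -m inch '[[[0,0,0.0164],[0,0,0],-1],[[0,0,0.0164],[0,0,0],-1],[[0,0,0.0164],[0,0,0],-1],[[0,0,0.0164],[0,0,0],-1],[[0,0,0.0164],[0,0,0],-1],[[0,0,0.0164],[0,0,0],-1],[[0,0,0],[0,0,0],-1]]'
python3 -m inch '[[[0,0,0],[0.077,-0.064,0],-1],[[0,0,0],[0.077,-0.064,0],-1],[[0,0,0],[0.077,-0.064,0],-1],[[0,0,0],[0.077,-0.064,0],-1],[[0,0,0],[0.077,-0.064,0],-1],[[0,0,0],[0.077,-0.064,0],-1],[[0,0,0],[0.077,-0.064,0],-1],[[0,0,0],[0.077,-0.064,0],-1],[[0,0,0],[0.077,-0.064,0],-1],[[0,0,0],[0.077,-0.064,0],-1]]'
cat >> h.py <<'E'
def to(x,y,z,yaw=None):
    from scipy.spatial.transform import Rotation as R
    o=telemetry.get_obs(); M=R.from_quat(o["tool_rot"]).as_matrix(); e=np.array([x,y,z])-o["eef_pos"]
    psi=np.degrees(np.arctan2(M[1,0],M[0,0]))
    print("t",round(float(o["clock"]),2),"yaw",round(psi,2),"pos",np.round(o["eef_pos"],4),"tilt",np.degrees(M[:2,2]).round(2),"F",np.round(o["ft_force"],1),"w",round(float(o["grip_width"]),4),"j6",np.round(o["joint_pos"][5],2))
    print("shift units",(M.T@e/.3).round(4),"turn z units",None if yaw is None else round((psi-yaw)/360,4))
E
python3 -c "
from h import *
to(.474,-.302,.08,-10)"
```

```text
clock: 0.88
eef_pos: [0.2142, -0.4517, 0.2312]
tool_rot: [0.996, -0.088, -0.0, -0.0]
ft_force: [-0.4, -0.8, -0.0]
grip_width: 0.0856
grasp_force: 0.0
clock: 1.72
eef_pos: [0.4764, -0.3021, 0.2313]
tool_rot: [0.996, -0.086, -0.0, 0.0]
ft_force: [-0.0, -0.8, -0.4]
grip_width: 0.0853
grasp_force: 0.0
t 1.72 yaw -9.88 pos [ 0.4764 -0.3021  0.2313] tilt [-0. -0.] F [-0.  -0.8 -0.4] w 0.0853 j6 2.75
shift units [-0.0079  0.001   0.5043] turn z units 0.0003
```

```bash
python3 -m inch '[[[0,0,0],[-0.004,0,0.064],-1],[[0,0,0],[-0.004,0,0.064],-1],[[0,0,0],[0,0,0.064],-1],[[0,0,0],[0,0,0.064],-1],[[0,0,0],[0,0,0.064],-1],[[0,0,0],[0,0,0.064],-1],[[0,0,0],[0,0,0.064],-1],[[0,0,0],[0,0,0.064],-1],[[0,0,0],[0,0,0.064],-1],[[0,0,0],[0,0,0.064],-1]]'
python3 - <<'E'
from h import *
to(.474,-.302,0,-10)
c=cam("top"); s=cam("side")
print(rect(c,green(c),.014))
a=cv2.resize(c["img"][180:275,350:460],None,fx=3.6,fy=4)
b=cv2.resize(s["img"][150:245,360:470],None,fx=3.6,fy=4)
cv2.imwrite("pics/d1.png",np.hstack([a,b])[:,:,::-1])
E
```

```text
clock: 2.55
eef_pos: [0.4729, -0.3026, 0.0384]
tool_rot: [0.996, -0.086, 0.0, 0.0]
ft_force: [-0.4, -0.2, 0.1]
grip_width: 0.0853
grasp_force: 0.0
t 2.55 yaw -9.88 pos [ 0.4729 -0.3026  0.0384] tilt [ 0. -0.] F [-0.4 -0.2  0.1] w 0.0853 j6 2.74
shift units [ 0.0034 -0.0027  0.1279] turn z units 0.0003
((563.0890502929688, -317.8363342285156), (55.583126068115234, 113.9920425415039), 80.56721496582031)
```

View pics/d1.png

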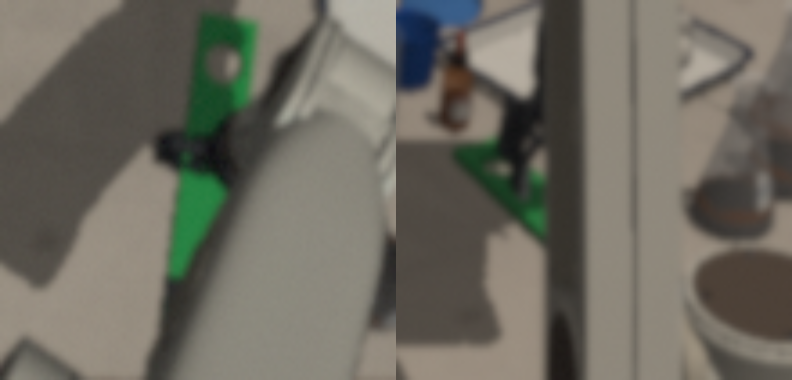

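The fingers straddle the board, at (190,150) in the left half of the crop. Next I'll lower and close.

```bash
python3 -m inch '[[[0,0,0],[0,0,0.035],-1],[[0,0,0],[0,0,0.035],-1],[[0,0,0],[0,0,0.035],-1],[[0,0,0],[0,0,0.02],-1],[[0,0,0],[0,0,0],-1]]'
python3 -m inch '[[[0,0,0],[0,0,0],1],[[0,0,0],[0,0,0],1],[[0,0,0],[0,0,0],1],[[0,0,0],[0,0,0],1],[[0,0,0],[0,0,0],1],[[0,0,0],[0,0,0],1],[[0,0,0],[0,0,0],1],[[0,0,0],[0,0,0],1]]'
```

```text
clock: 3.07
eef_pos: [0.4718, -0.302, 0.0003]
tool_rot: [0.996, -0.087, -0.001, -0.001]
ft_force: [0.7, -0.2, -0.3]
grip_width: 0.0851
grasp_force: 0.0
clock: 3.73
eef_pos: [0.4735, -0.3032, 0.003]
tool_rot: [0.996, -0.088, 0.001, 0.001]
ft_force: [-1.5, 0.6, 5.9]
grip_width: 0.0579
grasp_force: 65.5
```

```bash
python3 -m inch '[[[0,0,0],[0,0,-0.03],1],[[0,0,0],[0,0,-0.06],1],[[0,0,0],[0,0,-0.08],1],[[0,0,0],[0,0,-0.08],1],[[0,0,0],[0,0,-0.08],1],[[0,0,0],[0,0,-0.08],1],[[0,0,0],[0,0,-0.07],1],[[0,0,0],[0,0,-0.03],1],[[0,0,0],[0,0,0],1]]'
python3 - <<'E'
from h import *
to(.474,-.15,.153,96.2)
E
```

```text
clock: 4.48
eef_pos: [0.474, -0.3033, 0.157]
tool_rot: [0.996, -0.088, 0.002, 0.001]
ft_force: [0.9, -0.3, -4.3]
grip_width: 0.0583
grasp_force: 65.7
t 4.48 yaw -10.05 pos [ 0.474  -0.3033  0.157 ] tilt [ 0.2  -0.12] F [ 0.9 -0.3 -4.3] w 0.0583 j6 2.75
shift units [-0.0891 -0.5031  0.0122] turn z units -0.2951
```

```bash
python3 -m inch '[[[0,0,0],[-0.009,-0.04,0],1],[[0,0,0],[-0.016,-0.085,0],1],[[0,0,0],[-0.016,-0.085,0],1],[[0,0,0],[-0.016,-0.085,0],1],[[0,0,0],[-0.016,-0.085,0],1],[[0,0,0],[-0.016,-0.085,0],1],[[0,0,0],[0,-0.04,0],1]]'
python3 -m inch '[[[0,0,-0.012],[0,0,0],1],[[0,0,-0.0184],[0,0,0],1],[[0,0,-0.0184],[0,0,0],1],[[0,0,-0.0184],[0,0,0],1],[[0,0,-0.0184],[0,0,0],1],[[0,0,-0.0184],[0,0,0],1],[[0,0,-0.0184],[0,0,0],1],[[0,0,-0.0184],[0,0,0],1],[[0,0,-0.0184],[0,0,0],1],[[0,0,-0.0184],[0,0,0],1]]'
python3 -m inch '[[[0,0,-0.0184],[0,0,0],1],[[0,0,-0.0184],[0,0,0],1],[[0,0,-0.0184],[0,0,0],1],[[0,0,-0.0184],[0,0,0],1],[[0,0,-0.0184],[0,0,0],1],[[0,0,-0.016],[0,0,0],1],[[0,0,-0.0095],[0,0,0],1],[[0,0,0],[0,0,0],1]]'
python3 - <<'E'
from h import *
to(.5305,.0725,.157,96.2)
c=cam("top"); s=cam("side")
cv2.imwrite("pics/e1.png",np.hstack([c["img"][140:300,220:480],s["img"][100:260,240:500]])[:,:,::-1])
E
```

```text
clock: 5.07
eef_pos: [0.4703, -0.1449, 0.1524]
tool_rot: [0.996, -0.086, -0.003, -0.001]
ft_force: [-0.5, 0.5, -4.8]
grip_width: 0.0579
grasp_force: 65.7
clock: 5.9
eef_pos: [0.4718, -0.1483, 0.1529]
tool_rot: [0.89, 0.456, -0.001, -0.001]
ft_force: [0.8, -0.1, -3.6]
grip_width: 0.0576
grasp_force: 65.7
clock: 6.57
eef_pos: [0.4718, -0.1483, 0.153]
tool_rot: [0.668, 0.745, -0.001, -0.002]
ft_force: [0.0, 0.0, -4.5]
grip_width: 0.0579
grasp_force: 65.7
t 6.57 yaw 96.23 pos [ 0.4718 -0.1483  0.153 ] tilt [-0.19  0.06] F [ 0.   0.  -4.5] w 0.0579 j6 1.16
shift units [ 0.7105  0.2743 -0.0131] turn z units 0.0001
```

View pics/e1.png

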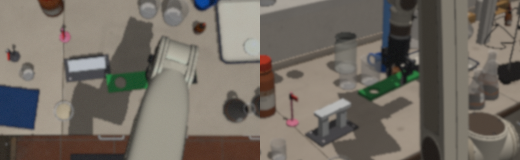

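```bash
python3 -m inch '[[[0,0,0],[0.03,0.014,0],1],[[0,0,0],[0.08,0.03,0],1],[[0,0,0],[0.09,0.035,0],1],[[0,0,0],[0.09,0.035,0],1],[[0,0,0],[0.1,0.035,0],1],[[0,0,0],[0.1,0.035,0],1],[[0,0,0],[0.1,0.035,0],1],[[0,0,0],[0.08,0.035,0],1],[[0,0,0],[0.04,0.02,0],1],[[0,0,0],[0,0,0],1]]'
python3 - <<'E'
from h import *
to(.5305,.0725,.105,96.2)
c=cam("top"); g=green(c); print(rect(c,g,.167))
k=cv2.findContours(g,cv2.RETR_CCOMP,cv2.CHAIN_APPROX_NONE)
for q,h in zip(k[0],k[1][0]):
    if h[3]>=0 and len(q)>8: print("hole",on(c,[cv2.minEnclosingCircle(q)[0]],.163).round(4),len(q))
cv2.imwrite("pics/f1.png",cv2.resize(c["img"][150:260,210:370],None,fx=4,fy=4)[:,:,::-1])
E
```

```text
clock: 7.5
eef_pos: [0.5326, 0.0753, 0.1545]
tool_rot: [0.667, 0.745, 0.001, -0.0]
ft_force: [1.0, -0.6, -4.1]
grip_width: 0.0574
grasp_force: 65.7
t 7.5 yaw 96.4 pos [0.5326 0.0753 0.1545] tilt [0.04 0.07] F [ 1.  -0.6 -4.1] w 0.0574 j6 1.6
shift units [-0.0088 -0.0081  0.1649] turn z units 0.0006
((519.1987915039062, 184.4057159423828), (57.625396728515625, 73.74732208251953), 1.4913008213043213)
hole [[0.5192 0.1799 0.163 ]] 36
```

View pics/f1.png

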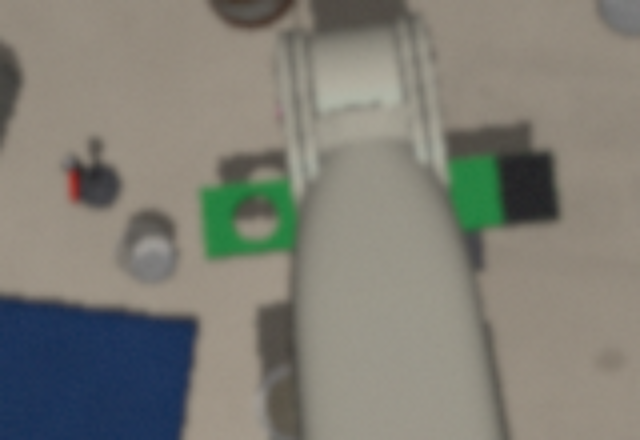

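```bash
python3 -m inch '[[[0,0,0],[-0.009,0,0.03],1],[[0,0,0],[0,0,0.04],1],[[0,0,0],[0,0,0.04],1],[[0,0,0],[0,0,0.03],1],[[0,0,0],[0,0,0.015],1],[[0,0,0],[0,0,0.008],1],[[0,0,0],[0,0,0.004],1],[[0,0,0],[0,0,0],1]]'
```

```text
clock: 8.22
eef_pos: [0.5323, 0.0688, 0.1048]
tool_rot: [0.668, 0.744, 0.0, 0.0]
ft_force: [-0.0, -0.8, -4.6]
grip_width: 0.058
grasp_force: 65.7
```

Now down in small steps, watching the force.

```bash
for i in 1; do :; done; python3 -m inch '[[[0,0,0],[0,0,0.004],1],[[0,0,0],[0,0,0],1]]' | grep -E "eef|ft"; python3 -m inch '[[[0,0,0],[0,0,0.004],1],[[0,0,0],[0,0,0],1]]' | grep -E "eef|ft"; python3 -m inch '[[[0,0,0],[0,0,0.004],1],[[0,0,0],[0,0,0],1]]' | grep -E "eef|ft"
```

```text
eef_pos: [0.5325, 0.0691, 0.1039]
ft_force: [0.4, -0.3, -3.8]
eef_pos: [0.5326, 0.0692, 0.103]
ft_force: [0.1, 0.2, -2.2]
eef_pos: [0.5326, 0.0693, 0.103]
ft_force: [-2.0, 0.3, 6.2]
```

```bash
python3 -m inch '[[[0,0,0],[0,0,-0.002],1],[[0,0,0],[0,0,0],-1],[[0,0,0],[0,0,0],-1],[[0,0,0],[0,0,0],-1],[[0,0,0],[0,0,0],-1],[[0,0,0],[0,0,0],-1],[[0,0,0],[0,0,0],-1],[[0,0,0],[0,0,0],-1]]'
python3 -m inch '[[[0,0,0],[0,0,-0.05],-1],[[0,0,0],[0,0,-0.08],-1],[[0,0,0],[0,0,-0.08],-1],[[0,0,0],[-0.05,0,0],-1],[[0,0,0],[-0.1,0,0],-1],[[0,0,0],[-0.1,0,0],-1],[[0,0,0],[-0.1,0,0],-1],[[0,0,0],[-0.05,0,0],-1],[[0,0,0],[0,0,0],-1]]'
python3 - <<'E'
from h import *
to(.5305,.0725,.105,96.2)
c=cam("top"); s=cam("side"); g=green(c); r=rect(c,g,.114); print(r)
k=cv2.findContours(g,cv2.RETR_CCOMP,cv2.CHAIN_APPROX_NONE)
for q,h in zip(k[0],k[1][0]):
    if h[3]>=0 and len(q)>8: print("hole",on(c,[cv2.minEnclosingCircle(q)[0]],.110).round(4),len(q))
a=cv2.resize(c["img"][150:250,210:370],None,fx=4.8,fy=3)
b=cv2.resize(s["img"][170:270,210:370],None,fx=4.8,fy=3)
cv2.imwrite("pics/g1.png",np.vstack([a,b])[:,:,::-1])
E
```

```text
clock: 9.38
eef_pos: [0.5321, 0.0691, 0.1016]
tool_rot: [0.668, 0.744, -0.0, -0.0]
ft_force: [-0.5, 0.4, 0.0]
grip_width: 0.0854
grasp_force: 0.0
clock: 10.13
eef_pos: [0.5453, -0.0533, 0.1646]
tool_rot: [0.67, 0.743, -0.0, 0.001]
ft_force: [0.0, 0.1, -0.3]
grip_width: 0.0854
grasp_force: 0.0
t 10.13 yaw 95.93 pos [ 0.5453 -0.0533  0.1646] tilt [ 0.02 -0.06] F [ 0.   0.1 -0.3] w 0.0854 j6 1.37
shift units [ 0.4225 -0.0057  0.1983] turn z units -0.0008
((529.1024780273438, 98.71526336669922), (61.32862091064453, 234.83135986328125), 6.226999282836914)
hole [[0.5202 0.1717 0.11  ]] 35
```

View pics/g1.png

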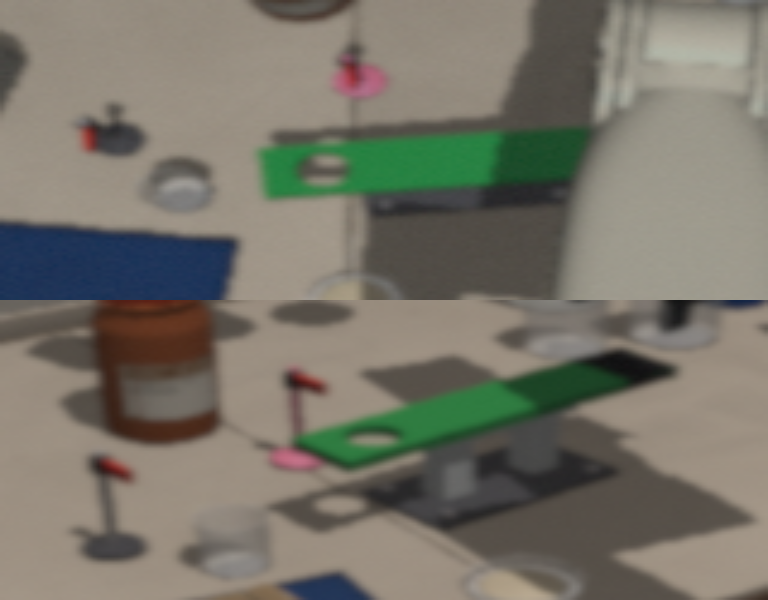

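The board lies flat and straight on the riser: the hole is at top crop (325,168), and the measured board angle is 6.2°, the same as the riser's. The tool is now above the band. I'll lower and grip the banded end.

```bash
python3 -m inch '[[[0,0,-0.0005],[0,0,0.04],-1],[[0,0,0],[0,0,0.06],-1],[[0,0,0],[0,0,0.06],-1],[[0,0,0],[0,0,0.06],-1],[[0,0,0],[0,0,0.029],-1],[[0,0,0],[0,0,0],-1]]'
python3 -m inch '[[[0,0,0],[0,0,0],1],[[0,0,0],[0,0,0],1],[[0,0,0],[0,0,0],1],[[0,0,0],[0,0,0],1],[[0,0,0],[0,0,0],1],[[0,0,0],[0,0,0],1],[[0,0,0],[0,0,0],1],[[0,0,0],[0,0,0],1]]'
python3 - <<'E'
from h import *
to(.5448,-.054,.09,96.2)
c=cam("top"); g=green(c); print(rect(c,g,.114))
k=cv2.findContours(g,cv2.RETR_CCOMP,cv2.CHAIN_APPROX_NONE)
for q,h in zip(k[0],k[1][0]):
    if h[3]>=0 and len(q)>8: print("hole",on(c,[cv2.minEnclosingCircle(q)[0]],.110).round(4),len(q))
E
```

```text
clock: 10.73
eef_pos: [0.543, -0.0488, 0.0877]
tool_rot: [0.666, 0.746, -0.001, -0.002]
ft_force: [-0.3, 0.3, -0.6]
grip_width: 0.0852
grasp_force: 0.0
clock: 11.4
eef_pos: [0.546, -0.0499, 0.0913]
tool_rot: [0.667, 0.745, 0.001, 0.001]
ft_force: [-0.3, 1.8, 5.7]
grip_width: 0.0585
grasp_force: 69.8
t 11.4 yaw 96.37 pos [ 0.546  -0.0499  0.0913] tilt [0.16 0.04] F [-0.3  1.8  5.7] w 0.0585 j6 1.37
shift units [-0.0131 -0.0055  0.0044] turn z units 0.0005
((527.9006958007812, 100.37700653076172), (63.71297836303711, 230.6836700439453), 6.270431041717529)
hole [[0.521  0.1724 0.11  ]] 35
```

```bash
python3 -m inch '[[[0,0,0],[0.01,0,0.001],1],[[0,0,0],[0.02,0,0],1],[[0,0,0],[0.025,0,0],1],[[0,0,0],[0.025,0,0],1],[[0,0,0],[0.025,0,0],1],[[0,0,0],[0.025,0,0],1],[[0,0,0],[0.025,0,0],1],[[0,0,0],[0.025,0,0],1],[[0,0,0],[0.015,0,0],1],[[0,0,0],[0,0,0],1]]'
python3 - <<'E'
from h import *
to(.5448,-.054,.09,96.2)
c=cam("top"); g=green(c); print(rect(c,g,.114))
k=cv2.findContours(g,cv2.RETR_CCOMP,cv2.CHAIN_APPROX_NONE)
for q,h in zip(k[0],k[1][0]):
    if h[3]>=0 and len(q)>8: print("hole",on(c,[cv2.minEnclosingCircle(q)[0]],.110).round(4),len(q))
E
```

```text
clock: 12.28
eef_pos: [0.5405, 0.0067, 0.0918]
tool_rot: [0.667, 0.745, 0.0, 0.003]
ft_force: [-0.2, -3.5, 8.7]
grip_width: 0.0584
grasp_force: 70.2
t 12.28 yaw 96.33 pos [0.5405 0.0067 0.0918] tilt [ 0.28 -0.2 ] F [-0.2 -3.5  8.7] w 0.0584 j6 1.47
shift units [-0.2027 -0.008   0.0067] turn z units 0.0004
((522.5848999023438, 168.14846801757812), (61.45684814453125, 211.71136474609375), 5.924519062042236)
hole [[0.5165 0.2309 0.11  ]] 35
```

```bash
python3 -m inch '[[[0,0,0],[0.01,0,0],1],[[0,0,0],[0.02,0,0.001],1],[[0,0,0],[0.025,0,0],1],[[0,0,0],[0.025,0,0.001],1],[[0,0,0],[0.025,0,0],1],[[0,0,0],[0.025,0,0],1],[[0,0,0],[0.025,0,0],1],[[0,0,0],[0.02,0,0],1],[[0,0,0],[0.015,0,0],1],[[0,0,0],[0,0,0],1]]'
python3 - <<'E'
from h import *
to(.5448,-.054,.09,96.2)
c=cam("top"); s=cam("side"); g=green(c); print(rect(c,g,.114))
k=cv2.findContours(g,cv2.RETR_CCOMP,cv2.CHAIN_APPROX_NONE)
for q,h in zip(k[0],k[1][0]):
    if h[3]>=0 and len(q)>8: print("hole",on(c,[cv2.minEnclosingCircle(q)[0]],.110).round(4),len(q))
a=cv2.resize(c["img"][150:250,210:370],None,fx=4.8,fy=3)
b=cv2.resize(s["img"][170:270,210:370],None,fx=4.8,fy=3)
cv2.imwrite("pics/h1.png",np.vstack([a,b])[:,:,::-1])
E
```

```text
clock: 13.17
eef_pos: [0.5347, 0.0629, 0.0918]
tool_rot: [0.667, 0.745, 0.001, 0.004]
ft_force: [-0.0, -5.5, 10.7]
grip_width: 0.0585
grasp_force: 70.6
t 13.17 yaw 96.3 pos [0.5347 0.0629 0.0918] tilt [ 0.36 -0.24] F [-0.  -5.5 10.7] w 0.0585 j6 1.58
shift units [-0.3909 -0.0093  0.0077] turn z units 0.0003
((517.1502075195312, 231.43746948242188), (59.35986328125, 195.70040893554688), 5.612054347991943)
hole [[0.5094 0.2847 0.11  ]] 33
```

View pics/h1.png

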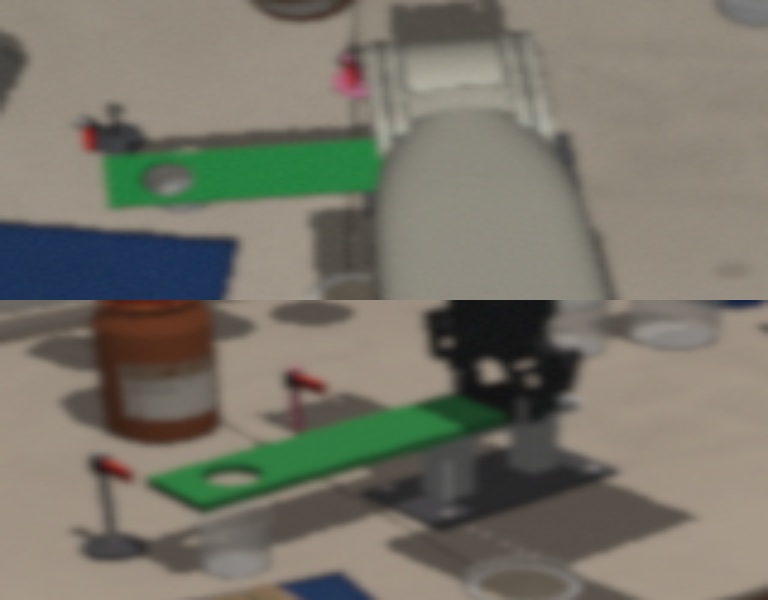

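```bash
python3 - <<'E'
from h import *
c=cam("top"); d=np.array([-.108,.994])
P=[]
g=green(c)
k=cv2.findContours(g,cv2.RETR_EXTERNAL,cv2.CHAIN_APPROX_NONE)[0]; k=max(k,key=cv2.contourArea).reshape(-1,2)
s=on(c,k,.114)[:,:2]@d; e=np.sort(s)[::-1]; print("end s",e[:16].round(4))
h=c["img"].astype(int); m=(h[:,:,0]>1.8*h[:,:,1])&(h[:,:,0]>100); m[:180]=0;m[207:]=0;m[:,:222]=0;m[:,245:]=0
v,u=np.nonzero(m); w=on(c,np.c_[u,v],.113)[:,:2]; print("blade",len(u),w.mean(0),(w@d).mean(),(w@d).min(),(w@d).max())
s=cam("side"); h=s["img"].astype(int); m=(h[:,:,0]>1.8*h[:,:,1])&(h[:,:,0]>90); m[:210]=0;m[240:]=0;m[:,:222]=0;m[:,245:]=0
v,u=np.nonzero(m); w=on(s,np.c_[u,v],.113)[:,:2]; print("side blade",len(u),(w@d).mean())
k=cv2.findContours(green(s),cv2.RETR_EXTERNAL,cv2.CHAIN_APPROX_NONE)[0]; k=max(k,key=cv2.contourArea).reshape(-1,2)
e=np.sort(on(s,k,.114)[:,:2]@d)[::-1]; print("side end",e[:30:3].round(4))
E
```

```text
end s [0.272  0.2718 0.2715 0.2713 0.271  0.2708 0.2705 0.2705 0.2703 0.27
 0.2698 0.2695 0.2693 0.269  0.2688 0.2673]
blade 12 [0.55495494 0.34349482] 0.2814987191946116 0.27912751907935635 0.28357426108554556
side blade 15 0.2839056431784932
side end [0.2812 0.2806 0.2795 0.2787 0.2762 0.2729 0.2665 0.2613 0.2553 0.2499]
```

```bash
python3 -m inch '[[[0,0,0],[0.01,0,0],1],[[0,0,0],[0.012,0,0],1],[[0,0,0],[0.01,0,0],1],[[0,0,0],[0,0,0],1],[[0,0,0],[0,0,0],1],[[0,0,0],[0,0,0],1]]'
python3 - <<'E'
from h import *
to(.5448,-.054,.09,96.2)
c=cam("top"); d=np.array([-.108,.994]); g=green(c); print(rect(c,g,.114))
k=cv2.findContours(g,cv2.RETR_CCOMP,cv2.CHAIN_APPROX_NONE)
for q,h in zip(k[0],k[1][0]):
    if h[3]>=0 and len(q)>8: p=on(c,[cv2.minEnclosingCircle(q)[0]],.110)[0]; print("hole",p.round(4),p[:2]@d+.045)
k=max(k[0],key=cv2.contourArea).reshape(-1,2); print(np.sort(on(c,k,.114)[:,:2]@d)[::-1][:14].round(4))
E
```

```text
clock: 13.87
eef_pos: [0.5337, 0.0718, 0.0918]
tool_rot: [0.667, 0.745, 0.001, 0.004]
ft_force: [0.6, -6.2, 11.6]
grip_width: 0.0585
grasp_force: 70.6
t 13.87 yaw 96.26 pos [0.5337 0.0718 0.0918] tilt [ 0.36 -0.25] F [ 0.6 -6.2 11.6] w 0.0585 j6 1.6
shift units [-0.421 -0.009  0.008] turn z units 0.0002
((516.36669921875, 241.009033203125), (59.91181945800781, 193.45791625976562), 5.447479724884033)
hole [0.5088 0.2952 0.11  ] 0.28346298866071795
[0.2808 0.2806 0.2803 0.2801 0.2799 0.2796 0.2794 0.2791 0.2789 0.2786
 0.2784 0.2782 0.2779 0.2777]
```

```bash
python3 -c "
from workcell import workorder
print(workorder.job_done())"
```

```text
the job is handed in; nothing more can be done
None
```

The job is handed in, with no verdict returned: by my last measurement the board is held level on the riser by its banded end, with the holed end about 1 mm from the pointer's plane and the hole about 2 mm from the beaker's axis.

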